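# Set the flip tags of the stampings bins

### The job

Bring the stock tags on the grey board up to date: with a fingertip, gently flip hinged tags over so that every tag standing in front of a bin heaped full of stampings shows its green face on top, and every tag in front of a bin that is not full shows its red face on top. Only push the tags, do not pinch or force them, and leave all the loose things on the board and bench where they are.

Things in the scene. Friction and masses are not known exactly. Their poses are not given: they have to be found in the camera images.
- tag_board: grey folded-steel tag board, a low console fixed to the bench, 700 mm long (its y), its flat top 60 mm above the bench. Origin: at bench level under the line of the four tags; x points away from the robot. The top reaches from 117 mm in front of this line (robot side) to 45 mm behind it; loose things lie on the front ledge
- tag1: fixed steel bracket of tag 1 on the board; the four tags stand 175 mm apart along the board's y, in any order. Origin: on the board's top (60 mm above the bench), 35 mm straight below the middle of the hinge line. x along the hinge (away from the robot), y to the left, z up. The bracket reaches 44 mm to each side in x, 22 mm in y, and is 41 mm high
- leaf1 (a joint): hinge of tag1's plate: 0 = upright; +0.95 rad = resting to the left (+y), GREEN face on top; -0.95 = to the right, RED on top. Plate 70 mm along the hinge, 3 mm thick, 50 g; free edge 70 mm from the hinge, at rest 57 mm beside and 41 mm above it with free air below. Pushed level at its edge it jams: lift the edge from below, up and over; 0.2 rad past upright it falls by itself
- tag2: fixed steel bracket of tag 2 on the board; the four tags stand 175 mm apart along the board's y, in any order. Origin: on the board's top (60 mm above the bench), 35 mm straight below the middle of the hinge line. x along the hinge (away from the robot), y to the left, z up. The bracket reaches 44 mm to each side in x, 22 mm in y, and is 41 mm high
- leaf2 (a joint): hinge of tag2's plate: 0 = upright; +0.95 rad = resting to the left (+y), GREEN face on top; -0.95 = to the right, RED on top. Plate 70 mm along the hinge, 3 mm thick, 50 g; free edge 70 mm from the hinge, at rest 57 mm beside and 41 mm above it with free air below. Pushed level at its edge it jams: lift the edge from below, up and over; 0.2 rad past upright it falls by itself
- tag3: fixed steel bracket of tag 3 on the board; the four tags stand 175 mm apart along the board's y, in any order. Origin: on the board's top (60 mm above the bench), 35 mm straight below the middle of the hinge line. x along the hinge (away from the robot), y to the left, z up. The bracket reaches 44 mm to each side in x, 22 mm in y, and is 41 mm high
- leaf3 (a joint): hinge of tag3's plate: 0 = upright; +0.95 rad = resting to the left (+y), GREEN face on top; -0.95 = to the right, RED on top. Plate 70 mm along the hinge, 3 mm thick, 50 g; free edge 70 mm from the hinge, at rest 57 mm beside and 41 mm above it with free air below. Pushed level at its edge it jams: lift the edge from below, up and over; 0.2 rad past upright it falls by itself
- tag4: fixed steel bracket of tag 4 on the board; the four tags stand 175 mm apart along the board's y, in any order. Origin: on the board's top (60 mm above the bench), 35 mm straight below the middle of the hinge line. x along the hinge (away from the robot), y to the left, z up. The bracket reaches 44 mm to each side in x, 22 mm in y, and is 41 mm high
- leaf4 (a joint): hinge of tag4's plate: 0 = upright; +0.95 rad = resting to the left (+y), GREEN face on top; -0.95 = to the right, RED on top. Plate 70 mm along the hinge, 3 mm thick, 50 g; free edge 70 mm from the hinge, at rest 57 mm beside and 41 mm above it with free air below. Pushed level at its edge it jams: lift the edge from below, up and over; 0.2 rad past upright it falls by itself
- bin_a: blue open-front bin fixed on the bench, FULL: heaped to the rim with dark pressed-steel dishes. 140 mm wide (y), 170 deep (x), 85 high (heaps to 110); origin under its centre. Four of the five bins stand behind the board, each straight behind its own tag (bin centre 150 mm behind the tag along the board's x); the fifth, beside the board's right end, has no tag and does not count
- bin_b: blue open-front bin fixed on the bench, FULL: heaped to the rim with dishes. 140 mm wide (y), 170 deep (x), 85 high (heaps to 110); origin under its centre. Four of the five bins stand behind the board, each straight behind its own tag (bin centre 150 mm behind the tag along the board's x); the fifth, beside the board's right end, has no tag and does not count
- bin_c: blue open-front bin fixed on the bench, NOT full: two dishes on its floor. 140 mm wide (y), 170 deep (x), 85 high (heaps to 110); origin under its centre. Four of the five bins stand behind the board, each straight behind its own tag (bin centre 150 mm behind the tag along the board's x); the fifth, beside the board's right end, has no tag and does not count
- bin_d: blue open-front bin fixed on the bench, NOT full: only one layer of dishes on its floor. 140 mm wide (y), 170 deep (x), 85 high (heaps to 110); origin under its centre. Four of the five bins stand behind the board, each straight behind its own tag (bin centre 150 mm behind the tag along the board's x); the fifth, beside the board's right end, has no tag and does not count
- bin_e: blue open-front bin fixed on the bench, FULL: heaped to the rim with dishes. 140 mm wide (y), 170 deep (x), 85 high (heaps to 110); origin under its centre. Four of the five bins stand behind the board, each straight behind its own tag (bin centre 150 mm behind the tag along the board's x); the fifth, beside the board's right end, has no tag and does not count
- dish1: a loose pressed-steel dish (68 mm across with a lug, 11 mm high, origin under its centre) lying on the board's front ledge; to be left alone
- dish2: another loose pressed-steel dish, lying on the bench (same size); to be left alone
- marker: a white and yellow paint marker (20 mm thick, 96 mm high) standing on the board's front ledge; origin under its foot; to be left alone
- plug_gauge: a steel plug gauge (118 mm long along its x, 16 mm thick) lying on the bench; origin under its middle; to be left alone
- wrench: a wrench, 180 mm long, lying on the bench; to be left alone
- screwdriver: a screwdriver, 200 mm long, lying on the bench; to be left alone
- oil_can: a small red oil can (72 mm across, 135 mm high with its spout) standing on the bench; origin under its centre; to be left alone

How it is judged (in metres and radians):
At the end, for the whole second after the job is handed in: Each of the four tags lies still on the correct rest: in front of a full bin the joint is above 0.8 rad (green on top), in front of a bin that is not full it is below -0.8 rad (red on top), joint speeds below 0.1 rad/s (((horizontal distance between any of bin_a, bin_b, bin_e and tag1 below 0.185 m and value of joint leaf1 above 0.8 rad) or (not (horizontal distance between any of bin_a, bin_b, bin_e and tag1 below 0.185 m) and value of joint leaf1 below -0.8 rad)) and velocity of joint leaf1 between -0.1 and 0.1 rad/s and ((horizontal distance between any of bin_a, bin_b, bin_e and tag2 below 0.185 m and value of joint leaf2 above 0.8 rad) or (not (horizontal distance between any of bin_a, bin_b, bin_e and tag2 below 0.185 m) and value of joint leaf2 below -0.8 rad)) and velocity of joint leaf2 between -0.1 and 0.1 rad/s and ((horizontal distance between any of bin_a, bin_b, bin_e and tag3 below 0.185 m and value of joint leaf3 above 0.8 rad) or (not (horizontal distance between any of bin_a, bin_b, bin_e and tag3 below 0.185 m) and value of joint leaf3 below -0.8 rad)) and velocity of joint leaf3 between -0.1 and 0.1 rad/s and ((horizontal distance between any of bin_a, bin_b, bin_e and tag4 below 0.185 m and value of joint leaf4 above 0.8 rad) or (not (horizontal distance between any of bin_a, bin_b, bin_e and tag4 below 0.185 m) and value of joint leaf4 below -0.8 rad)) and velocity of joint leaf4 between -0.1 and 0.1 rad/s); the robot touches nothing.
It fails at once if a loose thing on the board or bench is lifted or pushed away (more than 20 mm) (distance of any of dish1, dish2, marker, plug_gauge, wrench, screwdriver, oil_can from where it was at the start of the episode above 0.02 m).
It fails at once if a tag is pinched or forced (more than 25 N between fingers and tag) (contact force between the fingers and tag1 above 25 N or contact force between the fingers and tag2 above 25 N or contact force between the fingers and tag3 above 25 N or contact force between the fingers and tag4 above 25 N).
It also fails if it takes over 46 s, if anything falls off the work surface, if the arm or the gripper's body presses on something with over 40 N, if the wrist force passes 120 N, or if a joint passes its speed limit or range.

### The arm

A 6-joint arm with a two-finger parallel gripper is mounted at the origin on the work surface. World frame = base frame: x ahead of the robot, y to its left, z up, the work surface at z = 0. Lengths are in m, angles in degrees, forces in N, time in s.
With the tool pointing down it reaches from about 0.375 to 0.9 m from the base axis. Payload 3.1 kg.
Tool frame: the origin (TCP) lies at the very end of the fingers, on their centre line; the grasp point (between the pads) lies 19 mm behind it; z points along the fingers, x is the direction in which the jaws open and shut, and the axes are right-handed (so a half turn about z gives the same grasp; the last joint's range is limited). The gripper opens to 87 mm and grips with 3 to 60 N. Pads are 19 mm wide; open, the fingers measure 117 mm over their backs; the gripper's body (75 mm by 190 mm) begins 51 mm behind the grasp point.
Start: joints at [-83.738, 30.224, 82.088, -0, 67.689, -10.227], TCP at [0.177, -0.599, 0.223] pointing down, gripper open.
Joint ranges: [-176.69, 176.69], [-43.24, 126.21], [12.49, 139.97], [-82, 262], [0, 151.66], [-163.58, 163.58]. Speed limits (degrees/s): [159.86, 159.86, 180, 180, 180, 180].

### API

Orientations are given as a 3x3 rotation matrix whose columns are the frame's x, y, z axes.
In Python, from rig import read_state, capture, bot gives the robot as it stands.
- The arm moves only by the shell command python3 -m crank 'ROWS' [OPENING]. ROWS is JSON, a list of rows, each a list of 2 entries, a list of its own where there are three numbers: the shift along the tool's x, y, z in cm, then the turn, a rotation vector about the tool's x, y, z in rad. In form: [[[dx, dy, dz], [wx, wy, wz]], ...]. A call has 1 to 12 rows; each row shifts and turns the commanded pose from where the row before left it, along the tool's axes as they then stand; what a row does not reach is not made up. A row lasts 1/10 s, in which the tool goes at most 50 mm and 8.59 degrees, less where a joint would pass 70% of its speed; a pose out of reach is approached as far as the arm can. A call with a gripper value outside its range is refused whole. OPENING is the closure, from -1 (fully open) to 1 (shut), set as the call begins (- or left out, the last holds). The fingers move at their own pace and stop on an object; the grip force is fixed at half the most. Time passes only in rows, so rows that do not move let the fingers close. It gives the time, the measured TCP pose, the force and the opening at its end, in the units of the state.
- read_state(): the state, without advancing time (a new reading comes with each control period).
- capture(name): name is "scene" or "top"; returns a dict with "pixels" (400x640x3 uint8, red, green, blue), "camera_matrix" (3x3 intrinsics, pixels), "dist" ([k1, k2, p1, p2, k3] as OpenCV has them; the pictures are not rectified), "R" (3x3) and "t" (3): a world point X has camera coordinates R X + t. Camera axes: x right, y down, z forward; pixel columns grow to the right and rows downward; lengths in m; the calibration is good to about 2 mm. A picture is of the moment at which its call begins. There is no depth.
- bot.hand_in(): hands the job in, once; it reports no verdict.
The state is a dict: "time_s": time; "joint_positions": joint angles; "qvel": joint speeds; "tau": joint torques, N m; "position": TCP position; "tcp_rot": TCP orientation; "force": force on the tool from outside, world axes, zero at the start; "moment": the same for the moment, N m; "opening": opening from 0.0 (shut) to 1.0 (fully open).
Only numpy, scipy, OpenCV 4.12 (cv2) and the standard library are available. Lean on these libraries where they do the work, as an engineer would, in place of code of your own. Each camera call takes 0.05 s, during which the arm holds its last target.

## Working session

There is one attempt and no reset: what is moved stays moved. The work goes in short steps, Python scripts to look and compute and a shell command to move; the robot and the scene stay as the last step left them, time stands still between calls to the robot, and variables do not carry over. Pictures are saved under pics/ and viewed, and the job is handed in when it is done.

```bash
ls; mkdir -p pics
python3 - <<'E'
from rig import read_state, capture, bot
import cv2, numpy as np
s=read_state(); print(s)
for n in("scene","top"):
    c=capture(n); cv2.imwrite(f"pics/{n}0.png",c["pixels"][:,:,::-1])
    print(n,c["camera_matrix"],c["dist"],c["R"],c["t"])
E
```

```text
pics
{'time_s': 0.0, 'joint_positions': array([-8.37380702e+01,  3.02772630e+01,  8.21560967e+01,  1.35356284e-04,
        6.76879364e+01, -1.02292376e+01]), 'qvel': array([-0.08667122,  0.14713364, -0.03515932,  0.05019794, -0.00378886,
       -0.02701487]), 'tau': array([-3.38836116e-04, -4.40041780e+01, -1.76589721e+01,  6.32948452e-02,
        5.81247511e-02, -1.76362405e-04]), 'position': array([ 0.17734576, -0.59855768,  0.22159149]), 'tcp_rot': array([[ 2.83866432e-01, -9.58863805e-01, -2.28738420e-04],
       [-9.58861570e-01, -2.83866272e-01,  2.10462201e-03],
       [-2.08297699e-03, -3.78103060e-04, -9.99997759e-01]]), 'force': array([-0.73979784,  0.44769785, -0.5153012 ]), 'moment': array([-0.02448546, -0.02588674, -0.0113758 ]), 'opening': 0.9997197628768772}
scene [[465.48481184   0.         317.2161002 ]
 [  0.         465.48481184 205.16814034]
 [  0.           0.           1.        ]] [-0.12594068  0.          0.          0.          0.        ] [[ 0.72548583  0.6882366   0.00083528]
 [ 0.52471097 -0.55232357 -0.64777857]
 [-0.44536357  0.47039245 -0.76182822]] [-0.36504984 -0.17986222  1.81967528]
top [[366.71946536   0.         322.93665875]
 [  0.         366.71946536 199.8834703 ]
 [  0.           0.           1.        ]] [0.00842765 0.         0.         0.         0.        ] [[ 0.01214336 -0.99986056  0.01146298]
 [-0.99114838 -0.01355162 -0.13206533]
 [ 0.13220225 -0.0097578  -0.99117473]] [0.01399347 0.52156007 1.02849167]
```

View pics/scene0.png

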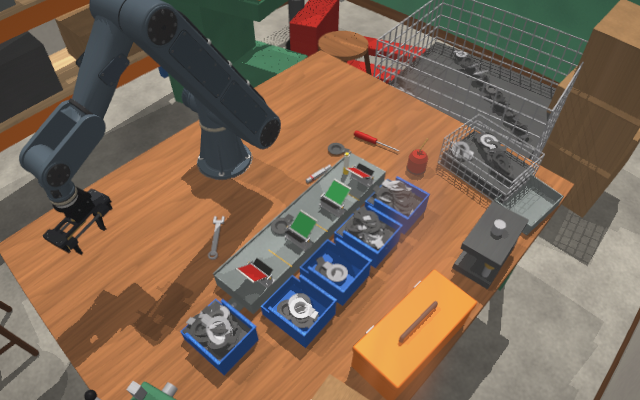

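View pics/top0.png

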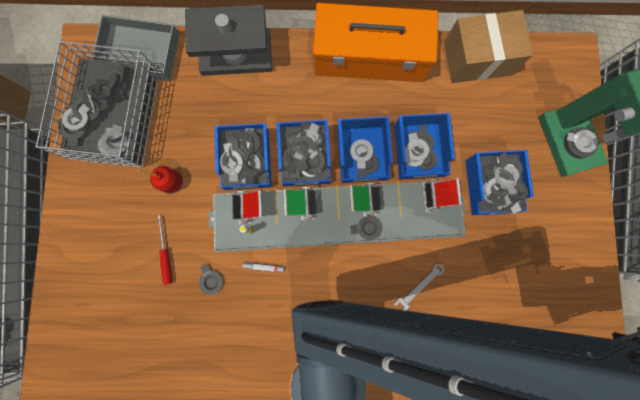

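Run:
```python
import cv2
a=cv2.imread("pics/top0.png"); cv2.imwrite("pics/topz.png",cv2.resize(a[100:260,195:475],None,fx=2.85,fy=2.85,interpolation=cv2.INTER_CUBIC))
a=cv2.imread("pics/scene0.png"); cv2.imwrite("pics/scenez.png",cv2.resize(a[120:380,170:450],None,fx=2.3,fy=2.3,interpolation=cv2.INTER_CUBIC))
```

```text
(no output)
```

View pics/topz.png

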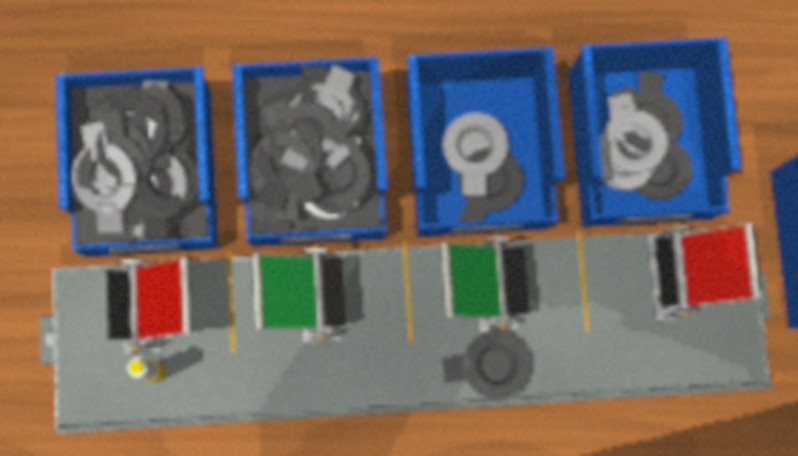

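View pics/scenez.png

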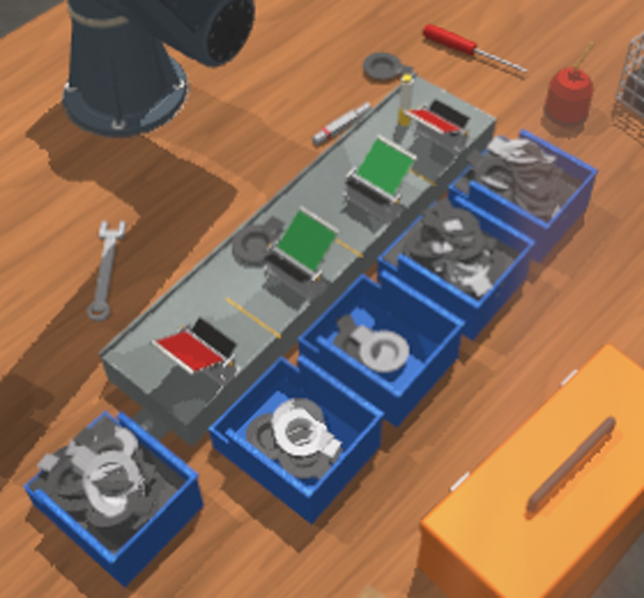

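```bash
cat > h.py <<'E'
import cv2, numpy as np
from rig import capture, read_state
def ray(c,uv):
    p=cv2.undistortPoints(np.array([[uv]],float),c["camera_matrix"],np.array(c["dist"]))[0,0]
    R=np.array(c["R"]);d=R.T@np.array([p[0],p[1],1]);return -R.T@np.array(c["t"]),d/np.linalg.norm(d)
def onz(c,uv,z):
    o,d=ray(c,uv);return o+d*(z-o[2])/d[2]
def tri(r):
    A=sum(np.eye(3)-np.outer(d,d) for o,d in r);b=sum((np.eye(3)-np.outer(d,d))@o for o,d in r);return np.linalg.solve(A,b)
def proj(c,X):
    return cv2.projectPoints(np.array(X,float).reshape(-1,1,3),cv2.Rodrigues(np.array(c["R"]))[0],np.array(c["t"]),c["camera_matrix"],np.array(c["dist"]))[0].reshape(-1,2)
def blobs(c,roi):
    h=cv2.cvtColor(c["pixels"],cv2.COLOR_RGB2HSV);H,S,V=h[...,0],h[...,1],h[...,2]
    out=[]
    for n,m in(("R",((H<6)|(H>174))&(S>170)&(V>90)),("G",(H>50)&(H<80)&(S>110)&(V>60))):
        m=m.astype(np.uint8);k=np.zeros_like(m);x0,x1,y0,y1=roi;k[y0:y1,x0:x1]=m[y0:y1,x0:x1]
        N,_,st,ce=cv2.connectedComponentsWithStats(k)
        for i in range(1,N):
            if st[i,4]>60: out.append((n,st[i,4],st[i,:4].tolist(),ce[i]))
    return out
E
python3 - <<'E'
from h import *
t=capture("top");s=capture("scene")
bt=sorted(blobs(t,(205,475,170,260)),key=lambda b:b[3][0]); bs=sorted(blobs(s,(210,400,150,300)),key=lambda b:-b[3][0])
for b in bt+bs: print(b)
if len(bt)==len(bs):
  for a,b in zip(bt,bs): print(a[0],b[0],tri([ray(t,a[3]),ray(s,b[3])]).round(4),onz(t,a[3],.116).round(4))
for z in ((55,268),(757,225),(57,431),(768,385)):
  uv=(195+z[0]/2.85,100+z[1]/2.85); print("board",onz(t,uv,.06).round(4))
print("marker foot/top",onz(t,(195+152/2.85,100+372/2.85),.06),onz(t,(195+136/2.85,100+367/2.85),.156))
print("dish",onz(t,(195+500/2.85,100+363/2.85),.068))
E
```

```text
('R', np.int32(356), [243, 192, 15, 26], array([250.25842697, 204.42977528]))
('G', np.int32(441), [287, 190, 19, 25], array([295.68253968, 202.15419501]))
('G', np.int32(373), [353, 186, 17, 25], array([361.07774799, 198.05093834]))
('R', np.int32(509), [435, 180, 23, 26], array([446.00196464, 192.81335953]))
('G', np.int32(304), [326, 181, 23, 23], array([336.90789474, 192.08223684]))
('G', np.int32(337), [291, 212, 24, 25], array([302.85163205, 224.21958457]))
('R', np.int32(207), [240, 265, 26, 16], array([252.22222222, 272.23671498]))
board [0.5304 0.3278 0.06  ]
board [ 0.5837 -0.3719  0.06  ]
board [0.3706 0.3177 0.06  ]
board [ 0.4239 -0.3767  0.06  ]
marker foot/top [0.4288543  0.22804929 0.06      ] [0.42861875 0.22399496 0.156     ]
dish [ 0.44153195 -0.11205089  0.068     ]
```

Run:
```python
from h import *
t=capture("top");s=capture("scene")
bt=sorted(blobs(t,(205,475,170,260)),key=lambda b:b[3][0]); bs=sorted(blobs(s,(210,400,150,300)),key=lambda b:-b[3][0])
P=[]
for a,b in zip(bt[1:],bs): print(a[0],b[0],tri([ray(t,a[3]),ray(s,b[3])]).round(4))
for a in bt: P.append(onz(t,a[3],.117)); print(P[-1].round(4))
P=np.array(P); sg=np.array([-1,1,1,-1])
for yaw in np.deg2rad([3.5,4.35,5]):
  Y=np.array([-np.sin(yaw),np.cos(yaw),0]);O=P-sg[:,None]*.0295*Y; print(np.rad2deg(yaw),O.round(4).tolist(),np.linalg.norm(np.diff(O,axis=0),axis=1), np.rad2deg(np.arctan2(-(O[0]-O[3])[0],(O[0]-O[3])[1])))
yaw=np.deg2rad(4.35);Y=np.array([-np.sin(yaw),np.cos(yaw),0]);X=np.array([np.cos(yaw),np.sin(yaw),0])
O=P-sg[:,None]*.0295*Y;O[:,2]=.095;c0=O.mean(0)
f=[c0+Y*.175*k for k in(1.5,.5,-.5,-1.5)];print(np.array(f).round(4))
im=t["pixels"][:,:,::-1].copy();im2=s["pixels"][:,:,::-1].copy()
out=[]
for nm,c,r in(("top",t,(195,475,100,260)),("scene",s,(210,420,140,320))):
  k=3.8 if nm=="scene" else 2.85
  im=cv2.resize(c["pixels"][r[2]:r[3],r[0]:r[1],::-1],None,fx=k/1.1,fy=k/1.1)
  for g,si in zip(f,sg):
    q=[g-X*.035,g+X*.035]+[g+si*.057*Y+X*.035+np.array([0,0,.041]),g+si*.057*Y-X*.035+np.array([0,0,.041])]
    uv=((proj(c,q)-[r[0],r[2]]+.5)*k/1.1).astype(np.int32)
    cv2.polylines(im,[uv],True,(255,255,0),1)
  cv2.imwrite(f"pics/ov_{nm}.png",im)
```

```text
G G [0.5035 0.0943 0.1171]
G G [ 0.5168 -0.0804  0.1168]
R R [ 0.5343 -0.3085  0.1169]
[0.4955 0.2147 0.117 ]
[0.5033 0.094  0.117 ]
[ 0.5166 -0.0805  0.117 ]
[ 0.5339 -0.3088  0.117 ]
3.5 [[0.4937, 0.2442, 0.117], [0.5051, 0.0645, 0.117], [0.5184, -0.1099, 0.117], [0.5321, -0.2793, 0.117]] [0.17999281 0.1749997  0.16995553] 4.201281807520047
4.35 [[0.4932, 0.2441, 0.117], [0.5055, 0.0646, 0.117], [0.5188, -0.1099, 0.117], [0.5317, -0.2794, 0.117]] [0.17999053 0.1749997  0.16994691] 4.201281807520053
5.0 [[0.4929, 0.2441, 0.117], [0.5059, 0.0646, 0.117], [0.5192, -0.1099, 0.117], [0.5314, -0.2794, 0.117]] [0.1799829  0.1749997  0.16995212] 4.201281807520042
[[ 0.4924  0.2416  0.095 ]
 [ 0.5057  0.0671  0.095 ]
 [ 0.519  -0.1074  0.095 ]
 [ 0.5322 -0.2819  0.095 ]]
```

View pics/ov_top.png

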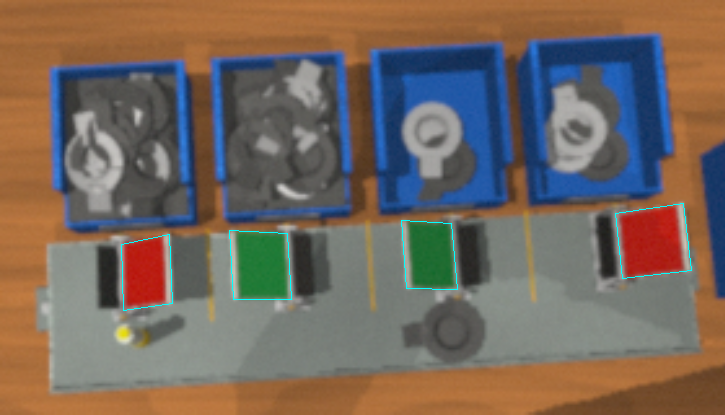

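View pics/ov_scene.png

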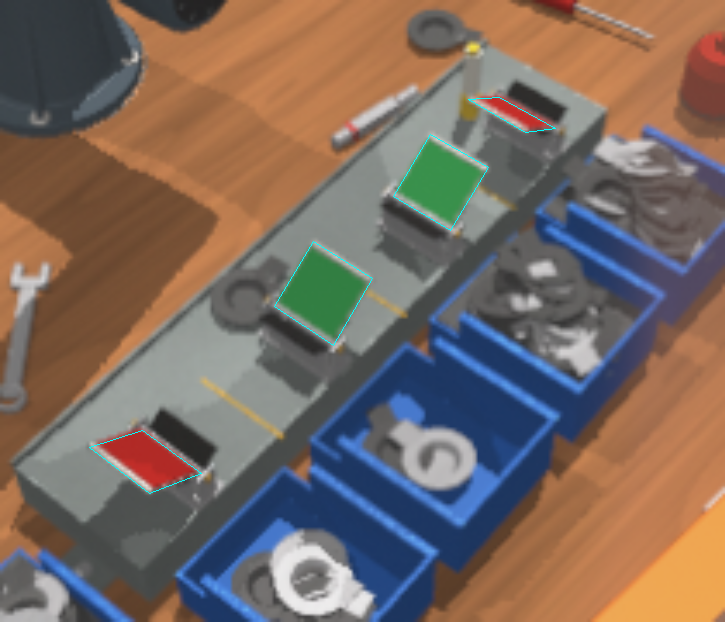

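```bash
python3 -m crank '[[[0,0,-0.5],[0,0,-0.136]],[[0,0,-0.5],[0,0,-0.136]],[[0,0,-0.5],[0,0,-0.136]],[[0,0,-0.5],[0,0,-0.136]],[[0,0,-0.5],[0,0,-0.136]],[[0,0,-0.5],[0,0,-0.136]],[[0,0,-0.5],[0,0,-0.136]],[[0,0,-0.5],[0,0,-0.136]],[[0,0,-0.5],[0,0,-0.136]],[[0,0,-0.5],[0,0,-0.136]]]' 1
cat >> h.py <<'E'
YAW=np.deg2rad(4.35);BX=np.array([np.cos(YAW),np.sin(YAW),0]);BY=np.array([-np.sin(YAW),np.cos(YAW),0]);BZ=np.array([0,0,1.])
A=np.array([.4924,.2416,.095]);C=np.array([.519,-.1074,.095])
def rel(o):
    s=read_state();R=s["tcp_rot"];d=s["position"]-o
    print("t",round(s["time_s"],2),"board rel mm",(np.array([BX@d,BY@d,d[2]])*1e3).round(1),"x in board",np.array([BX@R[:,0],BY@R[:,0],R[2,0]]).round(3),"z in board",np.array([BX@R[:,2],BY@R[:,2],R[2,2]]).round(3),"F",s["force"].round(1),"j",s["joint_positions"].round(1))
def go(o,x,y,z):
    s=read_state();T=o+BX*x+BY*y+BZ*z;print("tool delta cm",(s["tcp_rot"].T@(T-s["position"])*100).round(2))
E
python3 -c "
from h import *
rel(C);go(C,0,.15,.16)"
```

```text
time_s: 1.3
position: [0.1774, -0.5991, 0.2726]
tcp_rot: [[0.997, 0.082, -0.0], [0.082, -0.997, 0.0], [-0.0, -0.0, -1.0]]
force: [0.1, 0.1, 0.3]
opening: 0.173
t 1.3 board rel mm [-377.9 -464.4  177.6] x in board [ 1.     0.007 -0.   ] z in board [-0.  0. -1.] F [0.1 0.1 0.3] j [-83.7  27.4  78.7   0.   73.9 -88.5]
tool delta cm [ 38.2  -61.19   1.78]
```

```bash
python3 -m crank '[[[2.5,-3.8,0],[0,0,0]],[[2.5,-3.8,0],[0,0,0]],[[2.5,-3.8,0],[0,0,0]],[[2.5,-3.8,0],[0,0,0]],[[2.5,-3.8,0],[0,0,0]],[[2.5,-3.8,0],[0,0,0]],[[2.5,-3.8,0],[0,0,0]],[[2.5,-3.8,0],[0,0,0]],[[2.5,-3.8,0],[0,0,0]],[[2.5,-3.8,0],[0,0,0]],[[2.5,-3.8,0],[0,0,0]],[[2.5,-3.8,0],[0,0,0]]]' 1
python3 -c "
from h import *
rel(C);go(C,0,.11,.15)"
```

```text
time_s: 2.5
position: [0.4421, -0.1199, 0.2728]
tcp_rot: [[0.997, 0.077, 0.001], [0.077, -0.997, -0.0], [0.001, 0.0, -1.0]]
force: [0.8, 0.1, 0.2]
opening: 0.004
t 2.5 board rel mm [-77.6  -6.6 177.8] x in board [1.    0.001 0.001] z in board [ 0.001 -0.    -1.   ] F [0.8 0.1 0.2] j [-29.2  13.4 101.4  -0.   65.2 -33.6]
tool delta cm [  7.77 -11.65   2.78]
```

```bash
python3 -m crank '[[[2,-3,0],[0,0,0]],[[2,-3,0],[0,0,0]],[[2,-3,0],[0,0,0]],[[1.5,-2.5,0],[0,0,0]],[[0,0,0],[-0.12,0,0]],[[0,0,0],[-0.12,0,0]],[[0,0,0],[-0.12,0,0]],[[0,0,0],[-0.12,0,0]],[[0,0,0],[-0.13,0,0]],[[0,0,0],[0,0,0]]]' 1
python3 -c "
from h import *
rel(C);go(C,0,.11,.05);go(C,0,.085,.01);go(C,0,.06,.01)"
```

```text
time_s: 3.5
position: [0.5063, 0.0014, 0.2706]
tcp_rot: [[0.997, 0.07, 0.043], [0.082, -0.817, -0.571], [-0.005, 0.573, -0.82]]
force: [-0.4, 0.4, -1.3]
opening: 0.007
t 3.5 board rel mm [ -4.4 109.4 175.6] x in board [ 1.     0.006 -0.005] z in board [-0.    -0.573 -0.82 ] F [-0.4  0.4 -1.3] j [  7.4  23.   97.  -38.3  67.5  20.1]
tool delta cm [ 0.5  -7.24 10.26]
tool delta cm [ 0.5  -7.48 14.97]
tool delta cm [ 0.49 -5.43 16.4 ]
```

```bash
python3 -m crank '[[[0.1,-1.5,3],[0,0,0]],[[0.1,-1.5,3],[0,0,0]],[[0.1,-1.5,3],[0,0,0]],[[0.1,-1.5,3],[0,0,0]],[[0.1,-1.5,2.8],[0,0,0]],[[0,0,0],[0,0,0]],[[0,0,0],[0,0,0]]]' 1
python3 -c "
from h import *
rel(C);go(C,0,.06,.014)
for n in('scene','top'):
  c=capture(n);cv2.imwrite(f'pics/c1{n}.png',cv2.resize(c['pixels'][100:300,200:480,::-1],None,fx=2.8,fy=2.8))"
```

```text
time_s: 4.2
position: [0.5144, -0.0247, 0.1087]
tcp_rot: [[0.997, 0.062, 0.043], [0.075, -0.818, -0.571], [-0.001, 0.573, -0.82]]
force: [-0.7, 0.9, -0.4]
opening: 0.003
t 4.2 board rel mm [ 1.7 82.8 13.7] x in board [ 1.    -0.    -0.001] z in board [-0.001 -0.573 -0.82 ] F [-0.7  0.9 -0.4] j [  4.4  37.9 104.3 -48.6  49.7  36.4]
tool delta cm [-0.17  1.88  1.28]
```

View pics/c1scene.png

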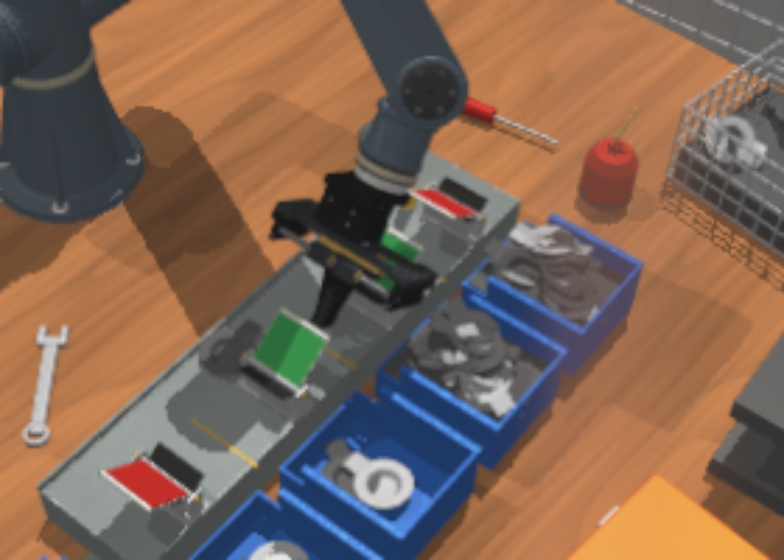

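```bash
python3 -m crank '[[[0,0.51,0.36],[0,0,0]],[[0,0.51,0.36],[0,0,0]],[[0,0.51,0.36],[0,0,0]],[[0,0.51,0.36],[0,0,0]],[[0,0,0],[0,0,0]],[[0,0.29,-0.41],[0,0,0]],[[0,0.29,-0.41],[0,0,0]],[[0,0.29,-0.41],[0,0,0]],[[0,0,0],[0,0,0]]]' 1
python3 -c "
from h import *
rel(C);go(C,0,.05,.045)
for n in('scene','top'):
  c=capture(n);cv2.imwrite(f'pics/c2{n}.png',cv2.resize(c['pixels'][100:300,200:480,::-1],None,fx=2.8,fy=2.8))"
```

```text
time_s: 5.2
position: [0.5166, -0.0487, 0.1241]
tcp_rot: [[0.997, 0.062, 0.046], [0.077, -0.817, -0.571], [0.002, 0.573, -0.82]]
force: [0.1, 0.2, -0.2]
opening: 0.005
t 5.2 board rel mm [ 2.1 58.7 29.1] x in board [1.    0.002 0.002] z in board [ 0.002 -0.573 -0.82 ] F [ 0.1  0.2 -0.2] j [  1.7  36.  104.6 -49.   49.3  33.5]
tool delta cm [-0.21  1.63 -0.8 ]
```

View pics/c2scene.png

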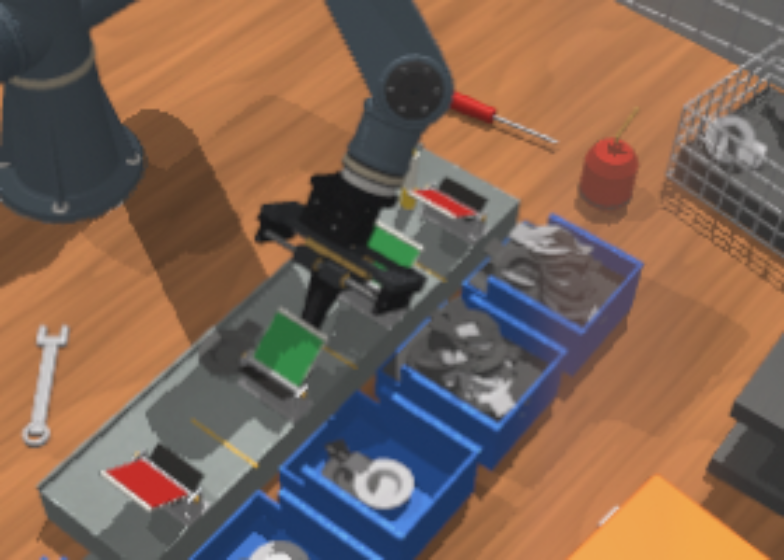

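```bash
python3 -m crank '[[[0,0.41,-0.2],[0,0,0]],[[0,0.41,-0.2],[0,0,0]],[[0,0.41,-0.2],[0,0,0]],[[0,0.41,-0.2],[0,0,0]],[[0,0.55,0.08],[0,0,0]],[[0,0.55,0.08],[0,0,0]],[[0,0.52,0.3],[0,0,0]],[[0,0.52,0.3],[0,0,0]],[[0,0,0],[0,0,0]]]' 1
python3 -c "
from h import *
rel(C);go(C,0,.008,.0515)
for n in('scene','top'):
  c=capture(n);cv2.imwrite(f'pics/c3{n}.png',cv2.resize(c['pixels'][100:300,200:480,::-1],None,fx=2.8,fy=2.8))"
```

```text
time_s: 6.2
position: [0.5184, -0.0805, 0.1452]
tcp_rot: [[0.997, 0.062, 0.043], [0.076, -0.817, -0.571], [-0.0, 0.573, -0.82]]
force: [0.4, -0.3, 0.7]
opening: 0.003
t 6.2 board rel mm [ 1.4 26.8 50.2] x in board [ 1. -0. -0.] z in board [-0.    -0.573 -0.82 ] F [ 0.4 -0.3  0.7] j [ -1.9  33.6 104.6 -48.8  49.2  29. ]
tool delta cm [-0.14  1.62  0.97]
```

View pics/c3scene.png

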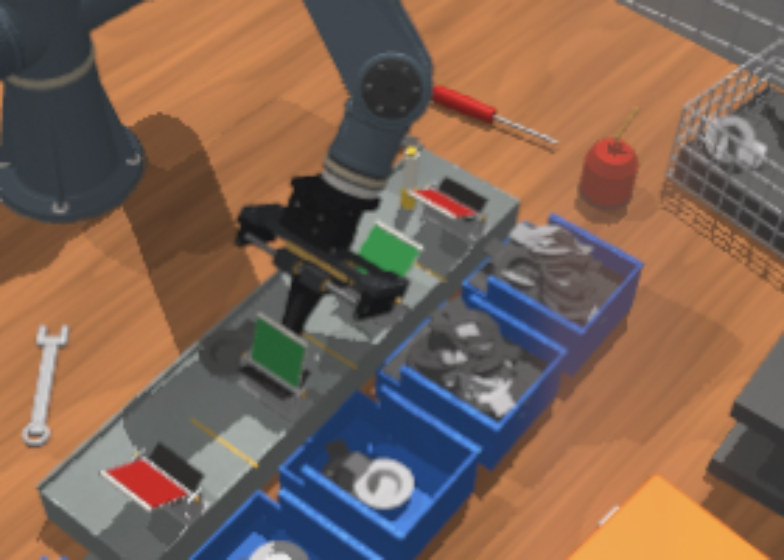

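```bash
python3 -m crank '[[[0,0.41,0.24],[0,0,0]],[[0,0.41,0.24],[0,0,0]],[[0,0.41,0.24],[0,0,0]],[[0,0.41,0.24],[0,0,0]],[[0,0.32,0.36],[0,0,0]],[[0,0.32,0.36],[0,0,0]],[[0,0.32,0.36],[0,0,0]],[[0,0.19,0.25],[0,0,0]],[[0,0.19,0.25],[0,0,0]],[[0,0,0],[0,0,0]],[[0,0,0],[0,0,0]],[[0,0,0],[0,0,0]]]' 1
python3 -c "
from h import *
rel(C)
for n in('scene','top'):
  c=capture(n);cv2.imwrite(f'pics/c4{n}.png',cv2.resize(c['pixels'][100:300,200:480,::-1],None,fx=2.8,fy=2.8))"
```

```text
time_s: 7.5
position: [0.5215, -0.1183, 0.1415]
tcp_rot: [[0.997, 0.063, 0.044], [0.077, -0.817, -0.571], [0.0, 0.573, -0.82]]
force: [-0.1, 0.3, -1.0]
opening: 0.006
t 7.5 board rel mm [  1.6 -11.1  46.5] x in board [1.    0.001 0.   ] z in board [ 0.001 -0.573 -0.82 ] F [-0.1  0.3 -1. ] j [ -6.2  33.9 105.1 -50.9  46.5  27.3]
```

View pics/c4scene.png

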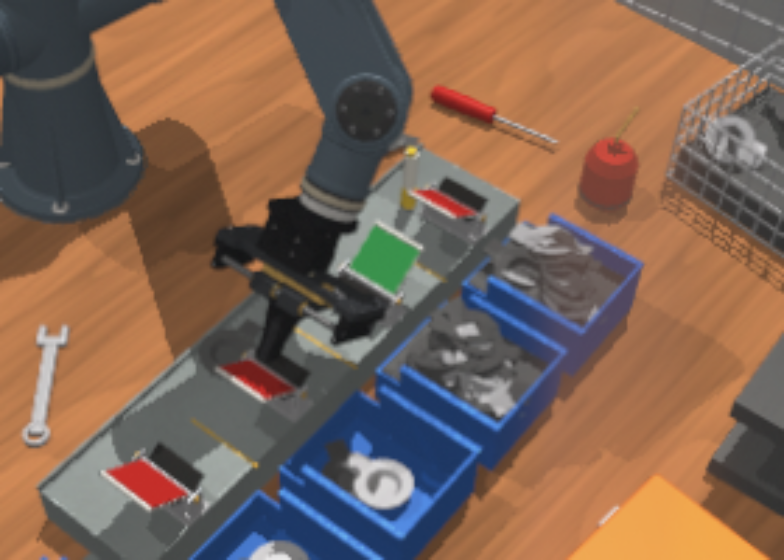

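```bash
python3 -m crank '[[[0,0,-2],[0,0,0]],[[0,0,-3],[0,0,0]],[[0,0,-3.5],[0,0,0]],[[0,0,-4],[0,0,0]],[[0,0,-1],[0.12,0,0]],[[0,0,0],[0.12,0,0]],[[0,0,0],[0.12,0,0]],[[0,0,0],[0.12,0,0]],[[0,0,0],[0.13,0,0]],[[0,0,0],[0,0,0]]]' 1
python3 -c "
from h import *
rel(C);go(A,0,-.105,.16)"
```

```text
time_s: 8.6
position: [0.5164, -0.0444, 0.2526]
tcp_rot: [[0.997, 0.072, 0.002], [0.072, -0.997, -0.001], [0.002, 0.001, -1.0]]
force: [0.3, 0.1, -0.7]
opening: 0.001
t 8.6 board rel mm [  2.2  63.  157.6] x in board [ 1.    -0.004  0.002] z in board [ 0.002 -0.001 -1.   ] F [ 0.3  0.1 -0.7] j [-17.3  19.8  95.3  -0.   64.8 -21.4]
tool delta cm [ -0.3  -18.2   -0.25]
```

```bash
python3 -m crank '[[[0,-3.6,0],[0,0,0]],[[0,-3.6,0],[0,0,0]],[[-0.1,-3.6,0],[0,0,0]],[[-0.1,-3.6,0],[0,0,0]],[[-0.1,-3.6,0],[0,0,0]],[[0,0,0],[0.12,0,0]],[[0,0,0],[0.12,0,0]],[[0,0,0],[0.12,0,0]],[[0,0,0],[0.12,0,0]],[[0,0,0],[0.13,0,0]],[[0,0,0],[0,0,0]]]' 1
python3 -c "
from h import *
rel(A);go(A,0,-.082,.014)
for n in('scene','top'):
  c=capture(n);cv2.imwrite(f'pics/a0{n}.png',cv2.resize(c['pixels'][100:300,200:480,::-1],None,fx=2.8,fy=2.8))"
```

```text
time_s: 9.7
position: [0.4977, 0.1365, 0.2498]
tcp_rot: [[0.997, 0.057, -0.047], [0.074, -0.818, 0.57], [-0.006, -0.572, -0.82]]
force: [0.3, 1.0, 0.1]
opening: 0.006
t 9.7 board rel mm [  -2.7 -105.2  154.8] x in board [ 1.    -0.002 -0.006] z in board [-0.004  0.572 -0.82 ] F [0.3 1.  0.1] j [-16.7  23.9  99.7  33.7  73.8 -35.5]
tool delta cm [ 0.35  6.15 12.88]
```

View pics/a0scene.png

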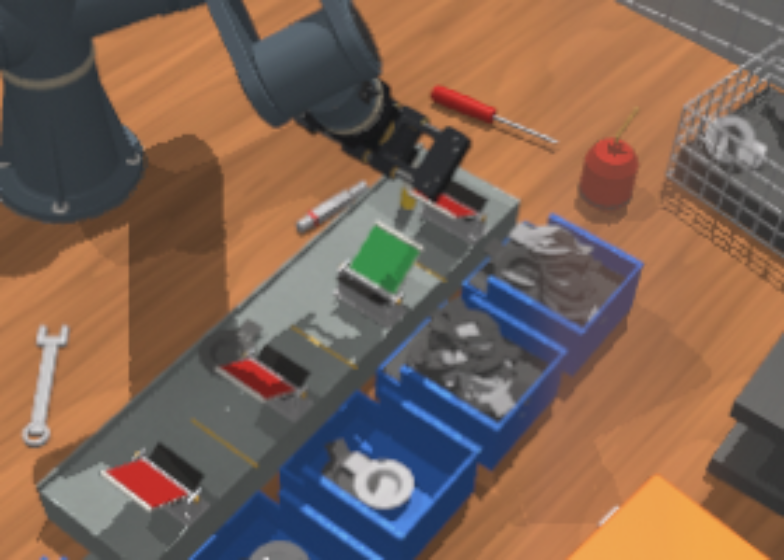

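```bash
python3 -m crank '[[[0.05,1.2,2.55],[0,0,0]],[[0.05,1.2,2.55],[0,0,0]],[[0.05,1.2,2.55],[0,0,0]],[[0.05,1.2,2.55],[0,0,0]],[[0.05,1.2,2.55],[0,0,0]],[[0,0,0],[0,0,0]],[[0,0,0],[0,0,0]]]' 1
python3 -c "
from h import *
rel(A);go(A,0,-.058,.014)
for n in('scene','top'):
  c=capture(n);cv2.imwrite(f'pics/a1{n}.png',cv2.resize(c['pixels'][100:300,200:480,::-1],None,fx=2.8,fy=2.8))"
```

```text
time_s: 10.5
position: [0.4989, 0.1632, 0.1138]
tcp_rot: [[0.997, 0.065, -0.046], [0.08, -0.818, 0.57], [-0.0, -0.572, -0.82]]
force: [0.1, -0.7, 0.2]
opening: 0.007
t 10.5 board rel mm [  0.6 -78.7  18.8] x in board [ 1.     0.004 -0.   ] z in board [-0.003  0.572 -0.82 ] F [ 0.1 -0.7  0.2] j [-13.7  36.9 105.6  40.2  57.3 -46.5]
tool delta cm [-0.05 -1.42  1.58]
```

View pics/a1scene.png

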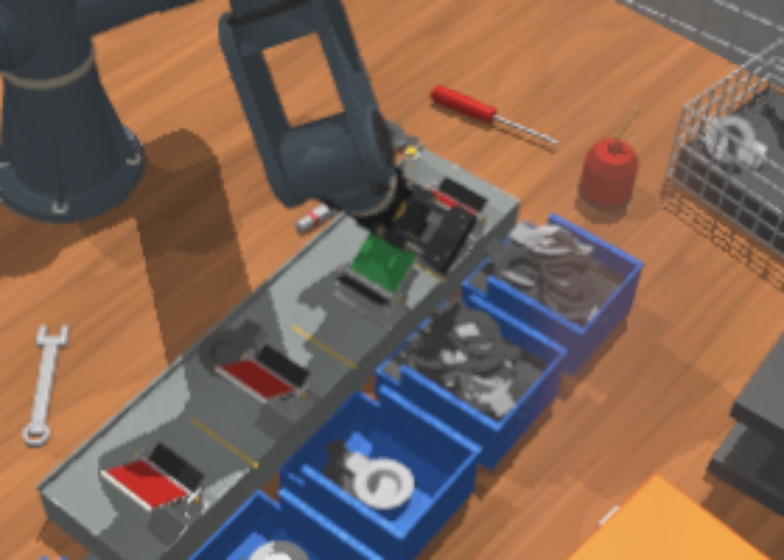

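View pics/a1top.png

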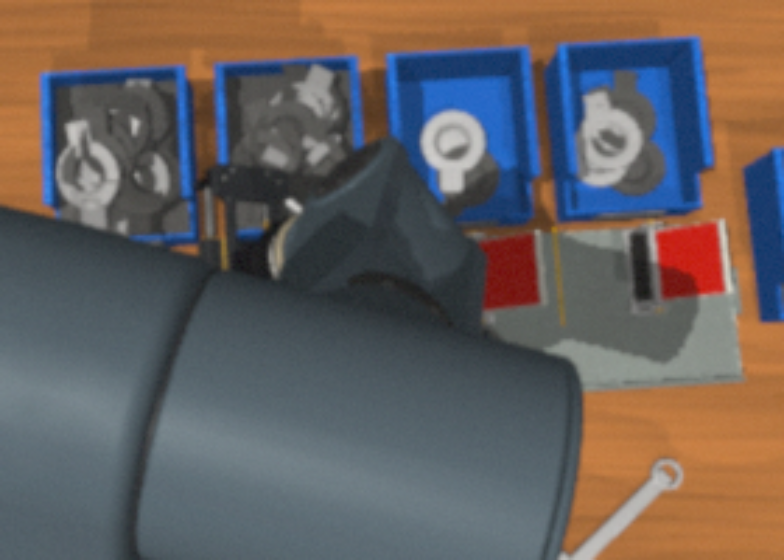

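```bash
python3 -m crank '[[[0,-0.36,0.4],[0,0,0]],[[0,-0.36,0.4],[0,0,0]],[[0,-0.36,0.4],[0,0,0]],[[0,-0.36,0.4],[0,0,0]],[[0,0,0],[0,0,0]],[[0,-0.29,-0.41],[0,0,0]],[[0,-0.29,-0.41],[0,0,0]],[[0,-0.29,-0.41],[0,0,0]],[[0,0,0],[0,0,0]]]' 1
python3 -c "
from h import *
rel(A);go(A,0,-.05,.045)"
```

```text
time_s: 11.5
position: [0.4983, 0.1826, 0.1243]
tcp_rot: [[0.997, 0.064, -0.042], [0.077, -0.817, 0.571], [0.002, -0.572, -0.82]]
force: [-0.8, -1.1, 0.6]
opening: 0.003
t 11.5 board rel mm [  1.4 -59.3  29.3] x in board [1.    0.001 0.002] z in board [ 0.001  0.572 -0.82 ] F [-0.8 -1.1  0.6] j [-11.6  35.7 105.6  40.9  57.2 -44.5]
tool delta cm [-0.14 -1.66 -0.76]
```

```bash
python3 -m crank '[[[0,-0.41,-0.2],[0,0,0]],[[0,-0.41,-0.2],[0,0,0]],[[0,-0.41,-0.2],[0,0,0]],[[0,-0.41,-0.2],[0,0,0]],[[0,-0.55,0.08],[0,0,0]],[[0,-0.55,0.08],[0,0,0]],[[0,-0.52,0.3],[0,0,0]],[[0,-0.52,0.3],[0,0,0]],[[0,0,0],[0,0,0]]]' 1
python3 -c "
from h import *
rel(A);go(A,0,-.008,.0515)
for n in('scene','top'):
  c=capture(n);cv2.imwrite(f'pics/a3{n}.png',cv2.resize(c['pixels'][100:300,200:480,::-1],None,fx=2.8,fy=2.8))"
```

```text
time_s: 12.4
position: [0.4948, 0.2145, 0.1454]
tcp_rot: [[0.997, 0.064, -0.045], [0.078, -0.817, 0.571], [-0.0, -0.573, -0.819]]
force: [0.2, 0.1, -0.7]
opening: 0.006
t 12.4 board rel mm [  0.3 -27.2  50.4] x in board [ 1.     0.002 -0.   ] z in board [-0.002  0.573 -0.819] F [ 0.2  0.1 -0.7] j [ -8.1  33.4 105.1  41.3  57.9 -40.2]
tool delta cm [-0.03 -1.64  1.02]
```

View pics/a3scene.png

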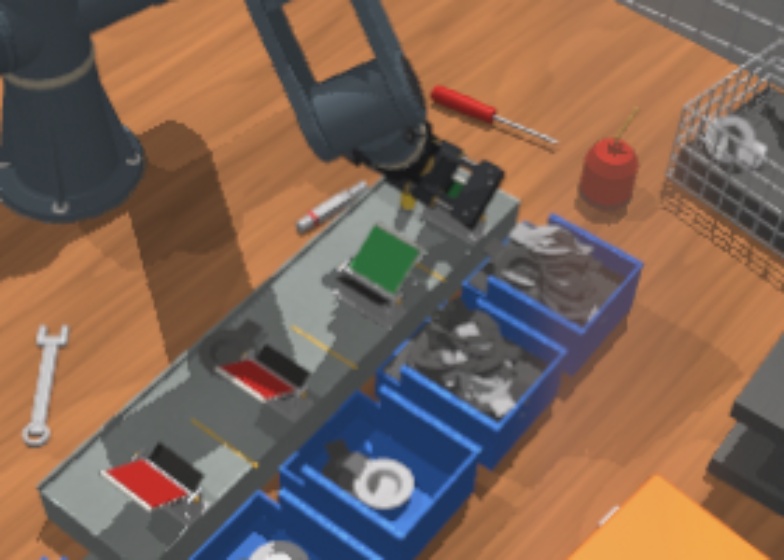

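```bash
python3 -m crank '[[[0,-0.41,0.25],[0,0,0]],[[0,-0.41,0.25],[0,0,0]],[[0,-0.41,0.25],[0,0,0]],[[0,-0.41,0.25],[0,0,0]],[[0,-0.32,0.36],[0,0,0]],[[0,-0.32,0.36],[0,0,0]],[[0,-0.32,0.36],[0,0,0]],[[0,-0.19,0.25],[0,0,0]],[[0,-0.19,0.25],[0,0,0]],[[0,0,0],[0,0,0]],[[0,0,0],[0,0,0]],[[0,0,0],[0,0,0]]]' 1
python3 -c "
from h import *
rel(A)
for n in('scene','top'):
  c=capture(n);cv2.imwrite(f'pics/a4{n}.png',cv2.resize(c['pixels'][100:300,200:480,::-1],None,fx=2.8,fy=2.8))"
```

```text
time_s: 13.7
position: [0.4925, 0.2525, 0.1414]
tcp_rot: [[0.997, 0.063, -0.044], [0.077, -0.817, 0.571], [0.0, -0.573, -0.82]]
force: [0.0, 0.7, 0.8]
opening: 0.007
t 13.7 board rel mm [ 0.9 10.9 46.4] x in board [1.    0.001 0.   ] z in board [-0.     0.573 -0.82 ] F [0.  0.7 0.8] j [ -3.8  33.9 105.   43.4  55.6 -38. ]
```

View pics/a4scene.png

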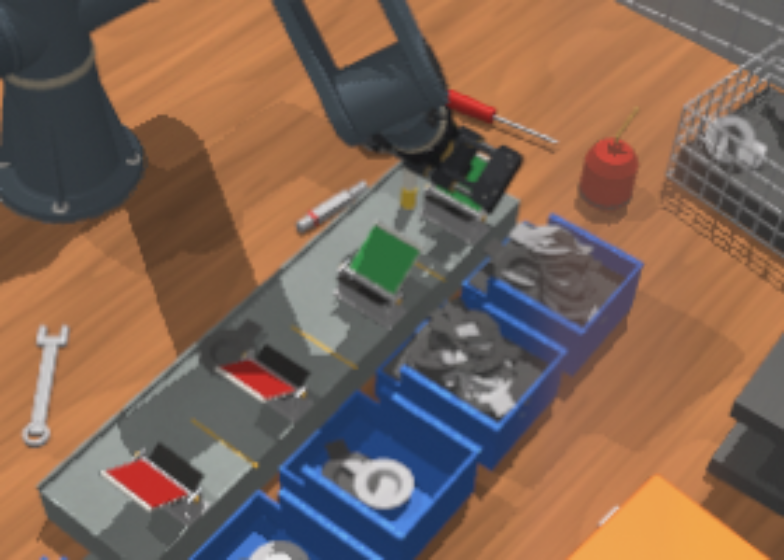

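```bash
python3 -m crank '[[[0,0,-2],[0,0,0]],[[0,0,-3],[0,0,0]],[[0,0,-3.5],[0,0,0]],[[0,0,-4],[0,0,0]],[[0,0,-4],[-0.12,0,0]],[[0,0,-2],[-0.12,0,0]],[[0,0,0],[-0.12,0,0]],[[0,0,0],[-0.12,0,0]],[[0,0,0],[-0.13,0,0]],[[0,4,0],[0,0,0]],[[0,4,0],[0,0,0]],[[0,4,0],[0,0,0]]]' 1
python3 -m crank '[[[0,4,0],[0,0,0]],[[0,4,0],[0,0,0]],[[0,4,0],[0,0,0]],[[0,4,0],[0,0,0]],[[0,4,0],[0,0,0]],[[0,4,0],[0,0,0]],[[0,4,0],[0,0,0]],[[0,4,0],[0,0,0]],[[0,0,0],[0,0,0]],[[0,0,0],[0,0,0]]]' 1
python3 - <<'E'
from h import *
s=read_state();print(s["position"],s["force"],abs(s["qvel"]).max())
for n in('scene','top'):
  c=capture(n);cv2.imwrite(f'pics/f{n}.png',c['pixels'][:,:,::-1])
  for b in blobs(c,(205,475,170,260) if n=="top" else(210,400,150,300)):print(n,b)
E
```

```text
time_s: 15.0
position: [0.5092, 0.0297, 0.2943]
tcp_rot: [[0.997, 0.081, 0.0], [0.081, -0.997, 0.0], [0.0, -0.0, -1.0]]
force: [0.6, -0.0, 0.1]
opening: 0.003
time_s: 16.0
position: [0.5335, -0.2903, 0.2936]
tcp_rot: [[0.997, 0.075, -0.001], [0.075, -0.997, 0.002], [-0.001, -0.002, -1.0]]
force: [0.1, 1.4, 0.1]
opening: 0.007
[ 0.53354889 -0.29030747  0.29363222] [0.14115717 1.44654234 0.13577071] 2.0997683980447523
scene ('R', np.int32(139), [280, 229, 24, 13], array([291.66906475, 234.73381295]))
scene ('R', np.int32(210), [239, 265, 27, 16], array([252.00952381, 272.17619048]))
scene ('G', np.int32(273), [356, 153, 23, 22], array([367.05860806, 163.4981685 ]))
scene ('G', np.int32(303), [326, 181, 23, 23], array([336.87458746, 192.09570957]))
top ('R', np.int32(506), [435, 180, 23, 26], array([446.04545455, 192.72727273]))
top ('R', np.int32(456), [371, 184, 21, 26], array([381.20175439, 196.70175439]))
top ('G', np.int32(444), [287, 190, 19, 25], array([295.77477477, 202.0990991 ]))
top ('G', np.int32(508), [220, 194, 21, 25], array([229.73031496, 206.1988189 ]))
```

View pics/fscene.png

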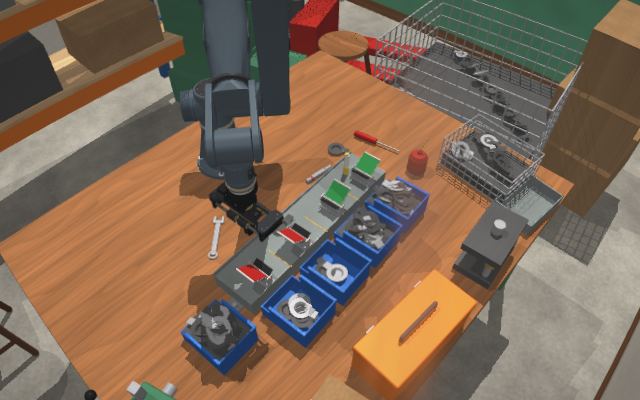

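View pics/ftop.png

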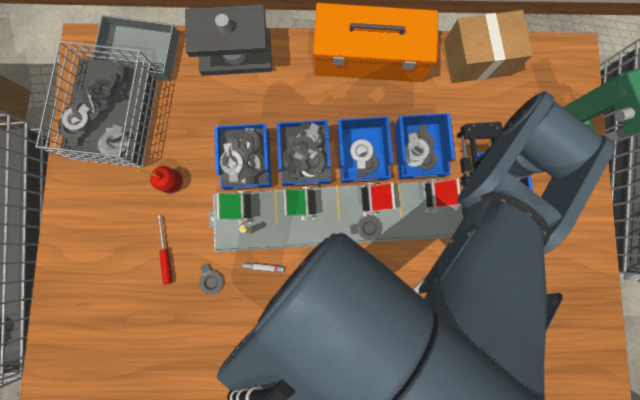

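Run:
```python
from h import *
t=capture("top");s=capture("scene")
for o,a,b in((A,(229.73,206.2),(367.06,163.5)),(C,(381.2,196.7),(291.67,234.73))):
  d=tri([ray(t,a),ray(s,b)])-o; print(BY@d,d[2],np.arctan2(BY@d,d[2]))
from rig import bot
bot.hand_in()
```

```text
0.027537084470122552 0.02192763888795468 0.8983187016650043
-0.026738247023859612 0.022986821687356065 -0.8606988580886719
the job is handed in; nothing more can be done
```

I flipped two of the four tags and handed the job in at about 16 s of the 46 s limit. It reports no verdict, so the result below rests on my own checks.

- **Bins:** the two left bins behind the board are heaped full. The two right ones hold only a few dishes. The fifth bin, beside the board, has no tag and was ignored.
- **Flips:** I used the closed fingertip, tilted 35°, to lift each plate by its edge and push it past upright. The leftmost tag went from red to green, and the third from the left went from green to red. The second (green) and fourth (red) were already right and I left them alone.
- **Tag faces:** from left to right, the final pictures from both cameras show green, green, red, red.
- **Tag angles:** triangulating the flipped plates gave about +0.90 and −0.86 rad. The nominal rest is ±0.95 and the limit is ±0.8. These are rough values from the plates' coloured faces, which sit slightly off the hinge line. I had no separate measurement of the tag joints' speed.
- **Forces and loose things:** the wrist force readings between moves stayed below about 2 N. In the final pictures the loose things look where they were at the start. I compared those by eye and did not measure them.
- **Arm:** it ended clear of the board, with the fingertip about 29 cm above the bench. One last wrist force reading was 1.4 N, about the same as the noise when it moves freely.

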